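# Lay out the check set of a coating thickness gauge

### The arm

A 6-joint arm with a two-finger parallel gripper is mounted at the origin on the work surface. World frame = base frame: x ahead of the robot, y to its left, z up, the work surface at z = 0. Lengths are in m, angles in rad, forces in N, time in s.
With the tool pointing down it reaches from about 0.325 to 0.775 m from the base axis. Payload 5.5 kg.
Tool frame: the origin (TCP) lies midway between the tips of the shut fingers; the grasp point (between the pads) lies 19 mm behind it; z points along the fingers, x is the direction in which the jaws open and shut, and the axes are right-handed (so a half turn about z gives the same grasp; the last joint's range is limited). The gripper opens to 88 mm and grips with 3 to 60 N. Pads are 20 mm wide; open, the fingers measure 115 mm over their backs; the gripper's body (75 mm by 178 mm) begins 61 mm behind the grasp point.
Start: joints at [1.056, 0.091, 1.231, -0, 1.82, -0.057], TCP at [0.265, 0.538, 0.223] pointing down, gripper open.
Joint ranges: [-2.87, 2.87], [-0.86, 2.18], [0.17, 2.46], [-1.51, 4.65], [0.06, 2.69], [-2.65, 2.65]. Speed limits (rad/s): [2.57, 2.57, 3.01, 3.14, 3.14, 3.14].

### API

Orientations are given as a unit quaternion [x, y, z, w].
In Python, from plant import env, cams, ticket gives the robot as it stands.
- The arm moves only by the tool servo_tool, never from a script. Its argument "commands" is a list of rows, each an object of numbers: "dx", "dy", "dz": the shift along the tool's x, y, z in m; "wx", "wy", "wz": the turn, a rotation vector about the tool's x, y, z in degrees; "gripper": the closure in counts, from 0 (fully open) to 255 (shut). A call has 1 to 20 rows; each row is the pose to reach, as a shift and turn from the pose measured when the call began, along the tool's axes at that moment; what a row does not reach only later rows make up. A row lasts 1/12 s, in which the tool goes at most 41.7 mm and 7.16 degrees, less where a joint would pass 70% of its speed; a pose out of reach is approached as far as the arm can. A call with a gripper value outside its range is refused whole. The fingers move at their own pace and stop on an object; "force" is the grip in N (left out, the last holds). Time passes only in rows, so rows that repeat a pose let the fingers close. It gives the time, the measured TCP pose, the force and the opening at its end, in the units of the state.
- env.get_state(): the state, without advancing time (a new reading comes with each control period).
- cams.read_camera(name): name is "side" or "top"; returns a dict with "image" (420x560x3 uint8, blue, green, red), "fx", "fy", "cx", "cy" (pixels), "pose" (4x4, takes a point from camera to world coordinates). Camera axes: x right, y down, z forward; pixel columns grow to the right and rows downward; lengths in m; the calibration is good to about 2 mm. A picture is of the moment at which its call begins. There is no depth.
- ticket.close_job(): hands the job in, once; it reports no verdict.
The state is a dict: "time_s": time; "qpos": joint angles; "qvel": joint speeds; "joint_efforts": joint torques, N m; "ee_pos": TCP position; "eef_rot": TCP orientation; "ft_force": force on the tool from outside, world axes, zero at the start; "wrist_torque": the same for the moment, N m; "grip_width": opening from 0.0 (shut) to 1.0 (fully open).
Only numpy, scipy, OpenCV 4.12 (cv2) and the standard library are available. Lean on these libraries where they do the work, as an engineer would, in place of code of your own. Each camera call takes 0.05 s, during which the arm holds its last target. There are 200 camera calls.

### The job

Lay out the gauge's check set on the grey board: the brass standard (black disc) goes on the blue stand, the nickel standard (white disc) on the yellow stand, and the maroon-and-white sample case midway between the two stands, lying lengthwise in line with them. The copper standard (red disc) goes on the middle of the case's lid, and the amber jar stands upright on the board straight behind the yellow stand (the side away from the board's black front stripe) with a gap of about 25 mm between stand and jar. Leave the computer mouse and the steel loupe where they are, and let go of everything at the end.

Things in the scene. Friction and masses are not known exactly. Their poses are not given: they have to be found in the camera images.
- board: fixed grey check board, 210 mm (its x, front to back) by 340 mm (its y, the row's direction), 6 mm thick, lying on the table; a black stripe runs along its front edge, the one nearer the robot. Origin: centre of its underside; x points to its back edge, away from the robot, y to its left as seen from the robot; turned up to 0.2 rad from the world axes
- blue_stand: fixed round blue stand on the board, 64 mm in diameter, 20 mm high, its top 26 mm above the table. One stand is in the board's left half and one in its right half, which is which varies; their centres are 230 mm apart, 50 mm nearer to the board's front than its centre. Origin: centre of its underside, on top of the board; axes parallel to the board's
- yellow_stand: fixed round yellow stand, in all else the same as the blue one: 64 mm in diameter, 20 mm high, origin at the centre of its underside on top of the board, axes parallel to the board's (x points straight behind)
- brass_std_mid (a point): calibration standard: black plastic disc 44 mm in diameter, 24 mm high, with a bare brass (yellow metal) face 31 mm across let into its top; loose, lies flat, about 90 g. Point: its centre, 12 mm above its underside; z up
- nickel_std_mid (a point): calibration standard: white plastic disc 44 mm in diameter, 24 mm high, with a bare nickel (silvery) face 31 mm across let into its top; loose, lies flat, about 90 g. Point: its centre, 12 mm above its underside; z up
- copper_std_mid (a point): calibration standard: red plastic disc 44 mm in diameter, 24 mm high, with a bare copper (reddish) face 31 mm across let into its top; loose, lies flat, about 90 g. Point: its centre, 12 mm above its underside; z up
- case_mid (a point): closed sample case, a box with a flat top, 90 mm long (its x) by 46 mm wide (its y) by 34 mm high, maroon at its -x end, white for the rest, loose, about 120 g. Point: its centre, 17 mm above its underside; z up
- jar_mid (a point): closed round amber jar with a blue cap, 44 mm in diameter, 60 mm high, loose, upright, about 120 g. Point: its centre, 30 mm above its underside; z up
- mouse: black computer mouse, about 85 by 62 mm, 32 mm high, loose on the table's left; to be left alone. Origin: its underside
- loupe: steel loupe with a black eye ring, 42 mm in diameter, 42 mm high, loose on the table's right; to be left alone. Origin: centre of its underside
Not all that is in view belongs to the job. Several things look just like the part that bears jar_mid: the one meant starts farthest to the robot's left. What is shaped like the part that bears nickel_std_mid but turquoise is not meant.

How it is judged:
By the outcome, as a careful person would: the job done as asked, in the order asked, and still so for the second after the job is handed in, with the robot touching nothing.
It also fails if it takes over 115 s, if anything falls off the work surface, if the arm or the gripper's body presses on something with over 40 N, if the wrist force passes 120 N, or if a joint passes its speed limit or range.

## Working session

There is one attempt and no reset: what is moved stays moved. The work goes in short steps, Python scripts to look and compute and a tool call to move; the robot and the scene stay as the last step left them, time stands still between calls to the robot, and variables do not carry over. Pictures are saved under pics/ and viewed, about 12 in all and at most 16, crops included, and the job is handed in when it is done.

Besides the shell and the picture viewer there is one more tool, called after "Request:" by a JSON object that holds its "api" and its "payload", one argument or row to a line. servo_tool: Moves the arm, as the interface text tells. Its arguments: {"type":"object","properties":{"commands":{"type":"array","items":{"type":"object","properties":{"dx":{"type":"number"},"dy":{"type":"number"},"dz":{"type":"number"},"wx":{"type":"number"},"wy":{"type":"number"},"wz":{"type":"number"},"gripper":{"type":"number"}}}},"force":{"type":"number"}},"required":["commands"]}

```bash
mkdir -p pics; ls; python3 - <<'E'
from plant import env,cams
import cv2,numpy as np
print(env.get_state())
for n in("top","side"):
    r=cams.read_camera(n); cv2.imwrite(f"pics/{n}0.png",r["image"]); print(n,r["fx"],r["fy"],r["cx"],r["cy"],np.round(r["pose"],4).tolist())
E
```

```text
pics
{'time_s': 0.0, 'qpos': array([ 1.05631863e+00,  9.18511661e-02,  1.23186359e+00,  2.26848424e-05,
        1.81979095e+00, -5.67267214e-02]), 'qvel': array([ 0.000372  , -0.00092223, -0.00092996,  0.00010146, -0.00077809,
       -0.00107972]), 'joint_efforts': array([-2.18115906e-04, -4.46437132e+01, -4.06453514e+01,  6.97656255e-02,
        2.92489497e-02, -1.39379754e-04]), 'ee_pos': array([0.26502529, 0.53797206, 0.22152407]), 'eef_rot': array([ 8.49095231e-01,  5.28238936e-01, -8.44792435e-04,  4.48760738e-04]), 'ft_force': array([-0.24819627,  0.19053209,  0.28026115]), 'wrist_torque': array([-0.0140972, -0.0077054, -0.0231694]), 'grip_width': 1.001893388600271}
top 431.0847889530596 431.0847889530596 270.6747897527967 207.2454191329942 [[-0.0047, -0.9968, 0.0792, 0.3865], [-0.9998, 0.0032, -0.0193, 0.0295], [0.019, -0.0793, -0.9967, 1.1513], [0.0, 0.0, 0.0, 1.0]]
side 409.25377551998685 409.25377551998685 283.1055009747763 216.56478371083742 [[-0.9947, -0.0788, 0.0657, 0.3778], [-0.0999, 0.5972, -0.7958, 0.9725], [0.0235, -0.7982, -0.6019, 0.7887], [0.0, 0.0, 0.0, 1.0]]
```

View pics/top0.png

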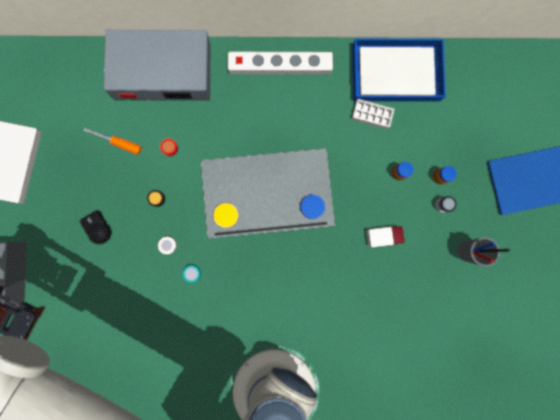

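View pics/side0.png

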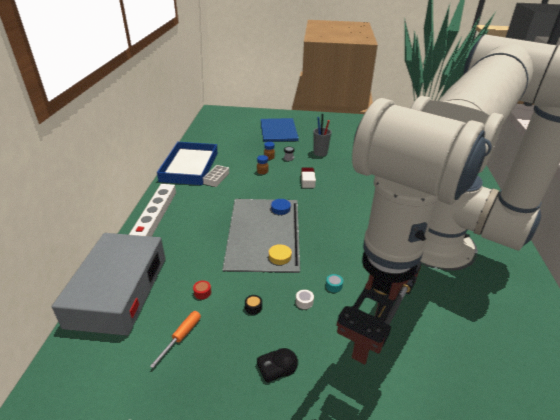

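The top view shows red (169,147), brass (156,198), white (167,245) and turquoise (191,273) discs. The yellow stand is at (226,215) and the blue one at (312,207). The case is at (385,237) with its maroon end to the right, the two jars at (402,170) and (445,175), and the loupe at (447,204). The side view agrees.

```bash
cat > h.py <<'E'
from plant import env,cams
import cv2,numpy as np
from scipy.spatial.transform import Rotation as R
def ray(r,uv,z):
    T=np.array(r["pose"]); d=T[:3,:3]@[(uv[0]-r["cx"])/r["fx"],(uv[1]-r["cy"])/r["fy"],1]
    return T[:3,3]+d*(z-T[2,3])/d[2]
def pix(r,p):
    T=np.array(r["pose"]); c=T[:3,:3].T@(np.array(p)-T[:3,3]); return c[:2]/c[2]*r["fx"]+[r["cx"],r["cy"]]
def masks(im):
    hsv=cv2.cvtColor(im,cv2.COLOR_BGR2HSV); H,S,V=cv2.split(hsv)
    green=(H>60)&(H<95)&(S>90)
    return dict(fg=~green,yellow=(H>18)&(H<35)&(S>150)&(V>120),blue=(H>105)&(H<128)&(S>130)&(V>70),
      red=((H<6)|(H>172))&(S>140)&(V>90),maroon=((H<8)|(H>165))&(S>100),white=(S<60)&(V>140),grey=(S<50)&(V>60))
def blob(m,uv,rad):
    k=np.zeros(m.shape,np.uint8); u,v=map(int,np.round(uv)); sl=np.s_[max(0,v-rad):v+rad+1,max(0,u-rad):u+rad+1]; k[sl]=m[sl]
    n,l,s,c=cv2.connectedComponentsWithStats(k)
    if n<2: return None
    i=1+np.argmax(s[1:,4]); return c[i],s[i,4],s[i,:4],(l==i).astype(np.uint8)
def goto(p,yaw=None,st=None):
    """shift in tool axes from the present pose to world p"""
    st=st or env.get_state(); return R.from_quat(st["eef_rot"]).inv().apply(np.array(p)-st["ee_pos"])
E
python3 - <<'E'
from h import *
rt=cams.read_camera("top"); rs=cams.read_camera("side"); mt,ms=masks(rt["image"]),masks(rs["image"])
for n,uv,key,z,rad in [("red",(169,147),"fg",.012,14),("brass",(156,198),"fg",.012,14),("nickel",(167,245),"fg",.012,14),("yellow",(226,215),"yellow",.017,22),("blue",(312,207),"blue",.017,22),("case",(385,237),"fg",.017,28),("jarcap",(402,170),"blue",.055,14),("jar",(402,170),"fg",.03,16),("jar2cap",(445,175),"blue",.055,14),("loupe",(447,204),"fg",.021,13),("mouse",(96,227),"fg",.012,22)]:
    b=blob(mt[key],uv,rad); p=ray(rt,b[0],z)
    q=pix(rs,p); bs=blob(ms[key],q,rad); ps=ray(rs,bs[0],z) if bs else None
    print(n,b[0].round(1),b[1],b[2],p.round(4),"| side",bs and (bs[0].round(1),bs[1],ps.round(4)))
    if n=="case":
        c=cv2.findContours(b[3],0,1)[0][0]; r=cv2.minAreaRect(c); print(r,[ray(rt,x,.034).round(4).tolist() for x in cv2.boxPoints(r)])
        for k in("maroon","white"): bb=blob(mt[k],uv,rad); print(k,ray(rt,bb[0],.034).round(4),bb[1])
b=blob(mt["grey"],(265,185),75); c=cv2.findContours(b[3],0,1)[0]; c=max(c,key=cv2.contourArea); r=cv2.minAreaRect(c)
q=np.array([ray(rt,x,.006)[:2] for x in cv2.boxPoints(r)]); print("board",q.round(4).tolist(),np.linalg.norm(np.diff(q,axis=0),axis=1))
E
```

```text
red [168.6 146.7] 319 [159 137  20  20] [0.6401 0.2792 0.012 ] | side (array([201.5, 289.4]), np.int32(372), array([0.6371, 0.2779, 0.012 ]))
brass [155.2 197.7] 222 [147 190  18  16] [0.5033 0.3126 0.012 ] | side (array([252.9, 304.2]), np.int32(307), array([0.5005, 0.31  , 0.012 ]))
nickel [166.7 244.9] 324 [157 235  21  20] [0.379  0.2804 0.012 ] | side (array([304.1, 298.8]), np.int32(377), array([0.3765, 0.2775, 0.012 ]))
yellow [225.3 214.8] 454 [214 203  24  24] [0.4572 0.1269 0.017 ] | side (array([279.6, 253.8]), np.int32(338), array([0.4544, 0.1256, 0.017 ]))
blue [312.3 206.3] 449 [301 195  24  24] [ 0.4789 -0.1026  0.017 ] | side (array([280.4, 206.2]), np.int32(238), array([ 0.4764, -0.1023,  0.017 ]))
case [384.9 235.9] 759 [366 225  39  23] [ 0.3998 -0.2936  0.017 ] | side (array([307.7, 177.5]), np.int32(354), array([ 0.3975, -0.2916,  0.017 ]))
((384.9846496582031, 235.876953125), (20.589765548706055, 38.450767517089844), 82.87498474121094) [[0.4203, -0.2364, 0.034], [0.4323, -0.3366, 0.034], [0.3792, -0.3417, 0.034], [0.3673, -0.2419, 0.034]]
maroon [ 0.4032 -0.3233
[... 208 characters left out ...]
.8 170.6] 346 [390 161  24  20] [ 0.5718 -0.3393  0.03  ] | side (array([264.5, 160.9]), np.int32(368), array([ 0.5644, -0.3667,  0.03  ]))
jar2cap [447.7 173.4] 181 [440 167  16  14] [ 0.5601 -0.4503  0.055 ] | side (array([272.1, 137.6]), np.int32(272), array([ 0.554 , -0.5137,  0.055 ]))
loupe [444.8 204.2] 291 [434 196  22  18] [ 0.483  -0.4545  0.021 ] | side (array([288.5, 153.5]), np.int32(164), array([ 0.4817, -0.4535,  0.021 ]))
mouse [ 95.9 227.4] 611 [ 81 211  30  32] [0.4254 0.4658 0.012 ] | side (array([276.8, 364. ]), np.int32(1051), array([0.4237, 0.467 , 0.012 ]))
board [[0.6048, 0.1967], [0.6383, -0.1445], [0.4284, -0.1616], [0.397, 0.175]] [0.34286809 0.2106022  0.33808582]
```

Stand spacing measures 230.5 mm against 230 given, the board 341 × 210 mm, and the two views agree to about 3 mm, so I can set out. I'll average the views, and go for brass first.

```bash
cat >> h.py <<'E'
Y=np.array([.4558,.1262]);B=np.array([.4776,-.1025]);ey=(Y-B)/np.linalg.norm(Y-B);ex=np.array([ey[1],-ey[0]])
BY=np.degrees(np.arctan2(ey[1],ey[0]))  # yaw of board y
def plan(pts,yaw=None):
    st=env.get_state(); q=R.from_quat(st["eef_rot"]); x=q.apply([1,0,0]); y0=np.degrees(np.arctan2(x[1],x[0]))
    print("t",round(st["time_s"],2),"pos",st["ee_pos"].round(4),"yaw",y0.round(2),"z-axis",q.apply([0,0,1]).round(4),"w",round(float(st["grip_width"]),3),"F",st["ft_force"].round(1),"q",st["qpos"].round(2))
    if yaw is not None:
        w=(yaw-y0+90)%180-90; qt=R.from_euler("z",w,degrees=True)
        # target: tool straight down with that yaw
        a=np.radians(y0+w); Rt=R.from_matrix(np.array([[np.cos(a),np.sin(a),0],[np.sin(a),-np.cos(a),0],[0,0,-1]]).T)
        print("turn",(q.inv()*Rt).as_rotvec(degrees=True).round(2))
    for p in pts: print(np.round(p,4),"->",goto(p,st=st).round(4))
E
python3 - <<'E'
from h import *
print(BY,ex,ey)
plan([(.502,.3115,.12),(.502,.3115,.004)],64)
E
```

```text
95.44506106382504 [0.99548764 0.09489126] [-0.09489126  0.99548764]
t 0.2 pos [0.2651 0.5381 0.2219] yaw 63.77 z-axis [-6.0e-04 -1.1e-03 -1.0e+00] w 1.001 F [ 0.2 -0.4 -0.5] q [ 1.06  0.09  1.23  0.    1.82 -0.06]
turn [-0.    0.07 -0.23]
[0.502  0.3115 0.12  ] -> [-0.0984  0.3126  0.102 ]
[0.502  0.3115 0.004 ] -> [-0.0983  0.3126  0.218 ]
```

Request:
{"api": "servo_tool", "payload": {
  "commands": [
    {"dx":-0.098,"dy":0.313,"dz":0.102,"gripper":0},
    {"dx":-0.098,"dy":0.313,"dz":0.102,"gripper":0},
    {"dx":-0.098,"dy":0.313,"dz":0.102,"gripper":0},
    {"dx":-0.098,"dy":0.313,"dz":0.102,"gripper":0},
    {"dx":-0.098,"dy":0.313,"dz":0.102,"gripper":0},
    {"dx":-0.098,"dy":0.313,"dz":0.102,"gripper":0},
    {"dx":-0.098,"dy":0.313,"dz":0.102,"gripper":0},
    {"dx":-0.098,"dy":0.313,"dz":0.102,"gripper":0},
    {"dx":-0.098,"dy":0.313,"dz":0.102,"gripper":0},
    {"dx":-0.098,"dy":0.313,"dz":0.102,"gripper":0},
    {"dx":-0.098,"dy":0.313,"dz":0.102,"gripper":0},
    {"dx":-0.098,"dy":0.313,"dz":0.15,"gripper":0}
  ],
  "force": 20
}}

```text
$.commands[0]: bad value
```

```bash
python3 - <<'E'
from h import *
plan([(.502,.3115,.004)],64)
im=cams.read_camera("side")["image"]; cv2.imwrite("pics/s1.png",cv2.resize(im[200:400,120:400],None,fx=2.5,fy=2.5,interpolation=cv2.INTER_CUBIC))
E
```

```text
t 0.2 pos [0.2651 0.5381 0.2219] yaw 63.77 z-axis [-6.0e-04 -1.1e-03 -1.0e+00] w 1.001 F [ 0.2 -0.4 -0.5] q [ 1.06  0.09  1.23  0.    1.82 -0.06]
turn [-0.    0.07 -0.23]
[0.502  0.3115 0.004 ] -> [-0.0983  0.3126  0.218 ]
```

View pics/s1.png

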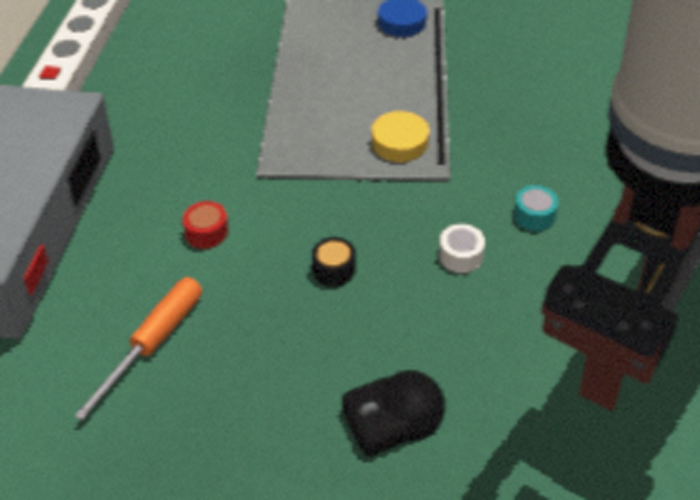

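The call was refused and nothing moved; the picture shows the scene unchanged. I'll try giving all the fields.

Request:
{"api": "servo_tool", "payload": {
  "commands": [
    {"dx":-0.04,"dy":0.1,"dz":0.03,"wx":0,"wy":0,"wz":0,"gripper":0},
    {"dx":-0.098,"dy":0.313,"dz":0.102,"wx":0,"wy":0,"wz":0,"gripper":0}
  ],
  "force": 20
}}

```text
time_s: 0.42
ee_pos: [0.3203, 0.4818, 0.1992]
eef_rot: [0.848, 0.53, 0.0, -0.0]
ft_force: [0.4, -0.7, 0.8]
grip_width: 0.996
```

```bash
python3 - <<'E'
from h import *
plan([(.502,.3115,.08),(.502,.3115,.004)],64)
E
```

```text
t 0.42 pos [0.3203 0.4818 0.1992] yaw 64.02 z-axis [ 4.e-04  7.e-04 -1.e+00] w 0.996 F [ 0.4 -0.7  0.8] q [ 0.93  0.03  1.34  0.    1.78 -0.19]
turn [ 0.   -0.04  0.02]
[0.502  0.3115 0.08  ] -> [-0.0736  0.2379  0.1191]
[0.502  0.3115 0.004 ] -> [-0.0737  0.2379  0.1951]
```

Request:
{"api": "servo_tool", "payload": {
  "commands": [
    {"dx":-0.074,"dy":0.238,"dz":0.119,"wx":0,"wy":0,"wz":0,"gripper":0},
    {"dx":-0.074,"dy":0.238,"dz":0.119,"wx":0,"wy":0,"wz":0,"gripper":0},
    {"dx":-0.074,"dy":0.238,"dz":0.119,"wx":0,"wy":0,"wz":0,"gripper":0},
    {"dx":-0.074,"dy":0.238,"dz":0.119,"wx":0,"wy":0,"wz":0,"gripper":0},
    {"dx":-0.074,"dy":0.238,"dz":0.119,"wx":0,"wy":0,"wz":0,"gripper":0},
    {"dx":-0.074,"dy":0.238,"dz":0.119,"wx":0,"wy":0,"wz":0,"gripper":0},
    {"dx":-0.074,"dy":0.238,"dz":0.119,"wx":0,"wy":0,"wz":0,"gripper":0},
    {"dx":-0.074,"dy":0.238,"dz":0.119,"wx":0,"wy":0,"wz":0,"gripper":0},
    {"dx":-0.074,"dy":0.238,"dz":0.119,"wx":0,"wy":0,"wz":0,"gripper":0},
    {"dx":-0.074,"dy":0.238,"dz":0.119,"wx":0,"wy":0,"wz":0,"gripper":0}
  ]
}}

```text
time_s: 1.25
ee_pos: [0.5016, 0.3117, 0.0807]
eef_rot: [0.848, 0.53, 0.001, -0.001]
ft_force: [0.1, -0.1, 0.4]
grip_width: 1.0
```

```bash
python3 - <<'E'
from h import *
plan([(.502,.3115,.004)],64)
E
```

```text
t 1.25 pos [0.5016 0.3117 0.0807] yaw 64.02 z-axis [ 4.0e-04  1.4e-03 -1.0e+00] w 1.0 F [ 0.1 -0.1  0.4] q [ 0.5   0.08  1.49  0.    1.57 -0.62]
turn [-0.02 -0.08  0.02]
[0.502  0.3115 0.004 ] -> [-0.0001  0.0004  0.0767]
```

Request:
{"api": "servo_tool", "payload": {
  "commands": [
    {"dx":0,"dy":0,"dz":0.03,"wx":0,"wy":0,"wz":0,"gripper":0},
    {"dx":0,"dy":0,"dz":0.055,"wx":0,"wy":0,"wz":0,"gripper":0},
    {"dx":0,"dy":0,"dz":0.07,"wx":0,"wy":0,"wz":0,"gripper":0},
    {"dx":0,"dy":0,"dz":0.076,"wx":0,"wy":0,"wz":0,"gripper":0},
    {"dx":0,"dy":0,"dz":0.076,"wx":0,"wy":0,"wz":0,"gripper":0},
    {"dx":0,"dy":0,"dz":0.076,"wx":0,"wy":0,"wz":0,"gripper":255},
    {"dx":0,"dy":0,"dz":0.076,"wx":0,"wy":0,"wz":0,"gripper":255},
    {"dx":0,"dy":0,"dz":0.076,"wx":0,"wy":0,"wz":0,"gripper":255},
    {"dx":0,"dy":0,"dz":0.076,"wx":0,"wy":0,"wz":0,"gripper":255},
    {"dx":0,"dy":0,"dz":0.076,"wx":0,"wy":0,"wz":0,"gripper":255},
    {"dx":0,"dy":0,"dz":0.076,"wx":0,"wy":0,"wz":0,"gripper":255},
    {"dx":0,"dy":0,"dz":0.076,"wx":0,"wy":0,"wz":0,"gripper":255}
  ],
  "force": 20
}}

```text
time_s: 2.25
ee_pos: [0.5018, 0.3117, 0.0049]
eef_rot: [0.848, 0.53, 0.001, -0.0]
ft_force: [-0.7, -1.7, 0.1]
grip_width: 0.51
```

```bash
python3 - <<'E'
from h import *
s=env.get_state()["ee_pos"]
plan([(s[0],s[1],.12),(*B,.12),(*B,.06),(*B,.032)],64)
E
```

```text
t 2.25 pos [0.5018 0.3117 0.0049] yaw 64.01 z-axis [ 6.0e-04  1.5e-03 -1.0e+00] w 0.51 F [-0.7 -1.7  0.1] q [ 0.5   0.13  1.58  0.    1.43 -0.62]
turn [-0.01 -0.09  0.01]
[0.5018 0.3117 0.12  ] -> [ 0.0002 -0.     -0.1151]
[ 0.4776 -0.1025  0.12  ] -> [-0.3828  0.1598 -0.1157]
[ 0.4776 -0.1025  0.06  ] -> [-0.3828  0.1598 -0.0557]
[ 0.4776 -0.1025  0.032 ] -> [-0.3829  0.1598 -0.0277]
```

Request:
{"api": "servo_tool", "payload": {
  "commands": [
    {"dx":0,"dy":0,"dz":-0.03,"wx":0,"wy":0,"wz":0,"gripper":255},
    {"dx":0,"dy":0,"dz":-0.07,"wx":0,"wy":0,"wz":0,"gripper":255},
    {"dx":-0.02,"dy":0.008,"dz":-0.105,"wx":0,"wy":0,"wz":0,"gripper":255},
    {"dx":-0.055,"dy":0.023,"dz":-0.115,"wx":0,"wy":0,"wz":0,"gripper":255},
    {"dx":-0.09,"dy":0.038,"dz":-0.115,"wx":0,"wy":0,"wz":0,"gripper":255},
    {"dx":-0.125,"dy":0.052,"dz":-0.115,"wx":0,"wy":0,"wz":0,"gripper":255},
    {"dx":-0.16,"dy":0.067,"dz":-0.115,"wx":0,"wy":0,"wz":0,"gripper":255},
    {"dx":-0.195,"dy":0.081,"dz":-0.115,"wx":0,"wy":0,"wz":0,"gripper":255},
    {"dx":-0.23,"dy":0.096,"dz":-0.115,"wx":0,"wy":0,"wz":0,"gripper":255},
    {"dx":-0.265,"dy":0.111,"dz":-0.115,"wx":0,"wy":0,"wz":0,"gripper":255},
    {"dx":-0.3,"dy":0.125,"dz":-0.115,"wx":0,"wy":0,"wz":0,"gripper":255},
    {"dx":-0.335,"dy":0.14,"dz":-0.115,"wx":0,"wy":0,"wz":0,"gripper":255},
    {"dx":-0.365,"dy":0.152,"dz":-0.115,"wx":0,"wy":0,"wz":0,"gripper":255},
    {"dx":-0.383,"dy":0.16,"dz":-0.115,"wx":0,"wy":0,"wz":0,"gripper":255},
    {"dx":-0.383,"dy":0.16,"dz":-0.115,"wx":0,"wy":0,"wz":0,"gripper":255},
    {"dx":-0.383,"dy":0.16,"dz":-0.09,"wx":0,"wy":0,"wz":0,"gripper":255},
    {"dx":-0.383,"dy":0.16,"dz":-0.07,"wx":0,"wy":0,"wz":0,"gripper":255},
    {"dx":-0.383,"dy":0.16,"dz":-0.06,"wx":0,"wy":0,"wz":0,"gripper":255},
    {"dx":-0.383,"dy":0.16,"dz":-0.06,"wx":0,"wy":0,"wz":0,"gripper":255}
  ]
}}

```text
time_s: 3.83
ee_pos: [0.476, -0.1015, 0.0612]
eef_rot: [0.848, 0.53, -0.001, -0.003]
ft_force: [0.5, 0.9, -0.3]
grip_width: 0.495
```

```bash
python3 - <<'E'
from h import *
plan([(*B,.031)],64)
im=cams.read_camera("side")["image"]; cv2.imwrite("pics/s2.png",cv2.resize(im[130:290,170:370],None,fx=3.5,fy=3.5,interpolation=cv2.INTER_CUBIC))
E
```

```text
t 3.83 pos [ 0.476  -0.1015  0.0612] yaw 64.04 z-axis [-0.0045  0.0034 -1.    ] w 0.495 F [ 0.5  0.9 -0.3] q [-0.28 -0.18  1.78  0.    1.55 -1.4 ]
turn [-0.32 -0.06  0.04]
[ 0.4776 -0.1025  0.031 ] -> [-0.0002  0.002   0.0302]
```

View pics/s2.png

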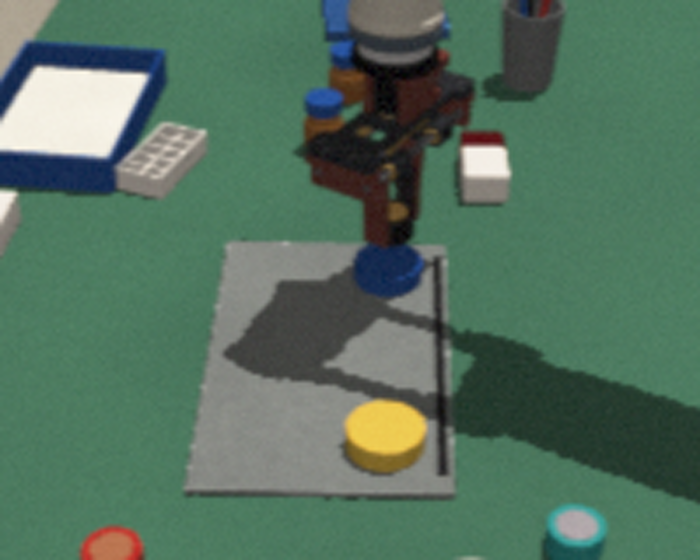

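Brass hangs over the blue stand. Lower, release, lift.

Request:
{"api": "servo_tool", "payload": {
  "commands": [
    {"dx":0,"dy":0.002,"dz":0.015,"wx":0,"wy":0,"wz":0,"gripper":255},
    {"dx":0,"dy":0.002,"dz":0.024,"wx":0,"wy":0,"wz":0,"gripper":255},
    {"dx":0,"dy":0.002,"dz":0.03,"wx":0,"wy":0,"wz":0,"gripper":255},
    {"dx":0,"dy":0.002,"dz":0.03,"wx":0,"wy":0,"wz":0,"gripper":255},
    {"dx":0,"dy":0.002,"dz":0.03,"wx":0,"wy":0,"wz":0,"gripper":255},
    {"dx":0,"dy":0.002,"dz":0.03,"wx":0,"wy":0,"wz":0,"gripper":60},
    {"dx":0,"dy":0.002,"dz":0.03,"wx":0,"wy":0,"wz":0,"gripper":0},
    {"dx":0,"dy":0.002,"dz":0.03,"wx":0,"wy":0,"wz":0,"gripper":0},
    {"dx":0,"dy":0.002,"dz":0.03,"wx":0,"wy":0,"wz":0,"gripper":0},
    {"dx":0,"dy":0.002,"dz":0.03,"wx":0,"wy":0,"wz":0,"gripper":0},
    {"dx":0,"dy":0.002,"dz":0.01,"wx":0,"wy":0,"wz":0,"gripper":0},
    {"dx":0,"dy":0.002,"dz":-0.02,"wx":0,"wy":0,"wz":0,"gripper":0},
    {"dx":0,"dy":0.002,"dz":-0.06,"wx":0,"wy":0,"wz":0,"gripper":0},
    {"dx":0,"dy":0.002,"dz":-0.06,"wx":0,"wy":0,"wz":0,"gripper":0}
  ]
}}

```text
time_s: 5.05
ee_pos: [0.4819, -0.1037, 0.1317]
eef_rot: [0.848, 0.53, 0.004, 0.003]
ft_force: [1.2, -0.7, 1.4]
grip_width: 0.999
```

```bash
python3 - <<'E'
from h import *
plan([(.3778,.279,.12),(.3778,.279,.08),(.3778,.279,.005)],64)
E
```

```text
t 5.05 pos [ 0.4819 -0.1037  0.1317] yaw 64.05 z-axis [ 9.6e-03 -9.0e-04 -1.0e+00] w 0.999 F [ 1.2 -0.7  1.4] q [-0.28 -0.21  1.68  0.    1.66 -1.4 ]
turn [ 0.51 -0.2   0.05]
[0.3778 0.279  0.12  ] -> [ 0.2985 -0.2612  0.0103]
[0.3778 0.279  0.08  ] -> [ 0.2984 -0.2616  0.0503]
[0.3778 0.279  0.005 ] -> [ 0.2981 -0.2623  0.1253]
```

Request:
{"api": "servo_tool", "payload": {
  "commands": [
    {"dx":0.028,"dy":-0.025,"dz":0.001,"wx":0.5,"wy":-0.2,"wz":0,"gripper":0},
    {"dx":0.056,"dy":-0.05,"dz":0.002,"wx":0.5,"wy":-0.2,"wz":0,"gripper":0},
    {"dx":0.085,"dy":-0.075,"dz":0.003,"wx":0.5,"wy":-0.2,"wz":0,"gripper":0},
    {"dx":0.113,"dy":-0.1,"dz":0.004,"wx":0.5,"wy":-0.2,"wz":0,"gripper":0},
    {"dx":0.142,"dy":-0.125,"dz":0.005,"wx":0.5,"wy":-0.2,"wz":0,"gripper":0},
    {"dx":0.17,"dy":-0.15,"dz":0.006,"wx":0.5,"wy":-0.2,"wz":0,"gripper":0},
    {"dx":0.2,"dy":-0.175,"dz":0.007,"wx":0.5,"wy":-0.2,"wz":0,"gripper":0},
    {"dx":0.228,"dy":-0.2,"dz":0.008,"wx":0.5,"wy":-0.2,"wz":0,"gripper":0},
    {"dx":0.256,"dy":-0.225,"dz":0.01,"wx":0.5,"wy":-0.2,"wz":0,"gripper":0},
    {"dx":0.282,"dy":-0.248,"dz":0.01,"wx":0.5,"wy":-0.2,"wz":0,"gripper":0},
    {"dx":0.298,"dy":-0.262,"dz":0.02,"wx":0.5,"wy":-0.2,"wz":0,"gripper":0},
    {"dx":0.298,"dy":-0.262,"dz":0.04,"wx":0.5,"wy":-0.2,"wz":0,"gripper":0},
    {"dx":0.298,"dy":-0.262,"dz":0.06,"wx":0.5,"wy":-0.2,"wz":0,"gripper":0},
    {"dx":0.298,"dy":-0.262,"dz":0.06,"wx":0.5,"wy":-0.2,"wz":0,"gripper":0},
    {"dx":0.298,"dy":-0.262,"dz":0.06,"wx":0.5,"wy":-0.2,"wz":0,"gripper":0}
  ]
}}

```text
time_s: 6.3
ee_pos: [0.3767, 0.2785, 0.0695]
eef_rot: [0.848, 0.53, -0.001, 0.0]
ft_force: [0.3, 0.1, -0.0]
grip_width: 0.996
```

```bash
python3 - <<'E'
from h import *
plan([(.3778,.279,.004)],64)
rs=cams.read_camera("side"); im=rs["image"]
k=cv2.inRange(cv2.cvtColor(im,cv2.COLOR_BGR2HSV),(5,90,120),(24,255,255))
b=blob(k>0,pix(rs,(*B,.05)),10); print("brass face",b and (b[0],b[1],ray(rs,b[0],.05)))
rt=cams.read_camera("top"); k=cv2.inRange(cv2.cvtColor(rt["image"],cv2.COLOR_BGR2HSV),(5,90,120),(24,255,255))
b=blob(k>0,pix(rt,(*B,.05)),10); print("brass face",b and (b[0],b[1],ray(rt,b[0],.05)))
E
```

```text
t 6.3 pos [0.3767 0.2785 0.0695] yaw 64.06 z-axis [-0.0018 -0.0014 -1.    ] w 0.996 F [ 0.3  0.1 -0. ] q [ 0.56 -0.24  1.82 -0.    1.57 -0.55]
turn [-0.06  0.12  0.06]
[0.3778 0.279  0.004 ] -> [0.0011 0.0008 0.0655]
brass face (array([280.16666667, 197.5625    ]), np.int32(48), array([ 0.47780553, -0.10326261,  0.05      ]))
brass face (array([313.59868421, 204.71052632]), np.int32(152), array([ 0.48025711, -0.10221454,  0.05      ]))
```

Brass sits within 2 mm of the stand centre. Next I grip nickel.

Request:
{"api": "servo_tool", "payload": {
  "commands": [
    {"dx":0.001,"dy":0.001,"dz":0.03,"wx":0,"wy":0,"wz":0,"gripper":0},
    {"dx":0.001,"dy":0.001,"dz":0.05,"wx":0,"wy":0,"wz":0,"gripper":0},
    {"dx":0.001,"dy":0.001,"dz":0.06,"wx":0,"wy":0,"wz":0,"gripper":0},
    {"dx":0.001,"dy":0.001,"dz":0.065,"wx":0,"wy":0,"wz":0,"gripper":0},
    {"dx":0.001,"dy":0.001,"dz":0.065,"wx":0,"wy":0,"wz":0,"gripper":0},
    {"dx":0.001,"dy":0.001,"dz":0.065,"wx":0,"wy":0,"wz":0,"gripper":255},
    {"dx":0.001,"dy":0.001,"dz":0.065,"wx":0,"wy":0,"wz":0,"gripper":255},
    {"dx":0.001,"dy":0.001,"dz":0.065,"wx":0,"wy":0,"wz":0,"gripper":255},
    {"dx":0.001,"dy":0.001,"dz":0.065,"wx":0,"wy":0,"wz":0,"gripper":255},
    {"dx":0.001,"dy":0.001,"dz":0.065,"wx":0,"wy":0,"wz":0,"gripper":255},
    {"dx":0.001,"dy":0.001,"dz":0.065,"wx":0,"wy":0,"wz":0,"gripper":255},
    {"dx":0.001,"dy":0.001,"dz":0.065,"wx":0,"wy":0,"wz":0,"gripper":255}
  ]
}}

```text
time_s: 7.4
ee_pos: [0.3794, 0.2794, 0.0068]
eef_rot: [0.848, 0.53, 0.001, 0.0]
ft_force: [-0.4, -1.7, 1.2]
grip_width: 0.51
```

```bash
python3 - <<'E'
from h import *
plan([(*Y,.11),(*Y,.062)],64)
E
```

```text
t 7.4 pos [0.3794 0.2794 0.0068] yaw 64.02 z-axis [ 1.7e-03  7.0e-04 -1.0e+00] w 0.51 F [-0.4 -1.7  1.2] q [ 0.56 -0.2   1.89 -0.    1.44 -0.55]
turn [ 0.07 -0.08  0.02]
[0.4558 0.1262 0.11  ] -> [-0.1041  0.1359 -0.1032]
[0.4558 0.1262 0.062 ] -> [-0.1042  0.1358 -0.0552]
```

Request:
{"api": "servo_tool", "payload": {
  "commands": [
    {"dx":0,"dy":0,"dz":-0.03,"wx":0,"wy":0,"wz":0,"gripper":255},
    {"dx":0,"dy":0,"dz":-0.065,"wx":0,"wy":0,"wz":0,"gripper":255},
    {"dx":-0.01,"dy":0.015,"dz":-0.095,"wx":0,"wy":0,"wz":0,"gripper":255},
    {"dx":-0.03,"dy":0.04,"dz":-0.103,"wx":0,"wy":0,"wz":0,"gripper":255},
    {"dx":-0.05,"dy":0.065,"dz":-0.103,"wx":0,"wy":0,"wz":0,"gripper":255},
    {"dx":-0.07,"dy":0.091,"dz":-0.103,"wx":0,"wy":0,"wz":0,"gripper":255},
    {"dx":-0.09,"dy":0.117,"dz":-0.1,"wx":0,"wy":0,"wz":0,"gripper":255},
    {"dx":-0.104,"dy":0.136,"dz":-0.08,"wx":0,"wy":0,"wz":0,"gripper":255},
    {"dx":-0.104,"dy":0.136,"dz":-0.06,"wx":0,"wy":0,"wz":0,"gripper":255},
    {"dx":-0.104,"dy":0.136,"dz":-0.055,"wx":0,"wy":0,"wz":0,"gripper":255},
    {"dx":-0.104,"dy":0.136,"dz":-0.055,"wx":0,"wy":0,"wz":0,"gripper":255},
    {"dx":-0.104,"dy":0.136,"dz":-0.055,"wx":0,"wy":0,"wz":0,"gripper":255}
  ]
}}

```text
time_s: 8.4
ee_pos: [0.4557, 0.1268, 0.0621]
eef_rot: [0.848, 0.53, 0.001, -0.0]
ft_force: [0.0, 0.1, -1.1]
grip_width: 0.497
```

```bash
python3 - <<'E'
from h import *
plan([(*Y,.033)],64)
E
```

```text
t 8.4 pos [0.4557 0.1268 0.0621] yaw 64.06 z-axis [ 1.1e-03  8.0e-04 -1.0e+00] w 0.497 F [ 0.   0.1 -1.1] q [ 0.2  -0.23  1.82  0.    1.55 -0.92]
turn [ 0.03 -0.07  0.06]
[0.4558 0.1262 0.033 ] -> [-0.0005  0.0003  0.0291]
```

Request:
{"api": "servo_tool", "payload": {
  "commands": [
    {"dx":0,"dy":0,"dz":0.015,"wx":0,"wy":0,"wz":0,"gripper":255},
    {"dx":0,"dy":0,"dz":0.024,"wx":0,"wy":0,"wz":0,"gripper":255},
    {"dx":0,"dy":0,"dz":0.029,"wx":0,"wy":0,"wz":0,"gripper":255},
    {"dx":0,"dy":0,"dz":0.029,"wx":0,"wy":0,"wz":0,"gripper":255},
    {"dx":0,"dy":0,"dz":0.029,"wx":0,"wy":0,"wz":0,"gripper":255},
    {"dx":0,"dy":0,"dz":0.029,"wx":0,"wy":0,"wz":0,"gripper":60},
    {"dx":0,"dy":0,"dz":0.029,"wx":0,"wy":0,"wz":0,"gripper":0},
    {"dx":0,"dy":0,"dz":0.029,"wx":0,"wy":0,"wz":0,"gripper":0},
    {"dx":0,"dy":0,"dz":0.029,"wx":0,"wy":0,"wz":0,"gripper":0},
    {"dx":0,"dy":0,"dz":0.029,"wx":0,"wy":0,"wz":0,"gripper":0},
    {"dx":0,"dy":0,"dz":0.01,"wx":0,"wy":0,"wz":0,"gripper":0},
    {"dx":0,"dy":0,"dz":-0.02,"wx":0,"wy":0,"wz":0,"gripper":0},
    {"dx":0,"dy":0,"dz":-0.06,"wx":0,"wy":0,"wz":0,"gripper":0},
    {"dx":0,"dy":0,"dz":-0.06,"wx":0,"wy":0,"wz":0,"gripper":0},
    {"dx":0,"dy":0,"dz":-0.06,"wx":0,"wy":0,"wz":0,"gripper":0}
  ]
}}

```text
time_s: 9.65
ee_pos: [0.4573, 0.127, 0.1252]
eef_rot: [0.848, 0.53, 0.003, 0.001]
ft_force: [-0.4, -0.3, 0.1]
grip_width: 1.001
```

```bash
python3 - <<'E'
from h import *
from math import *
# case yaw from the white lid + maroon lid direction
rt=cams.read_camera("top"); m=masks(rt["image"])
b=blob(m["fg"],(385,237),28); c=cv2.findContours(b[3],0,1)[0][0]; r=cv2.minAreaRect(c); print(r)
mo=cv2.moments(b[3],True); a=.5*atan2(2*mo["mu11"],mo["mu20"]-mo["mu02"]); d=ray(rt,b[0]+[10*cos(a),10*sin(a)],.02)-ray(rt,b[0]-[10*cos(a),10*sin(a)],.02)
print("case yaw by moments",degrees(atan2(d[1],d[0]))%180)
plan([(.3987,-.2926,.12),(.3987,-.2926,.08)],BY+1-90)
E
```

```text
((384.9923095703125, 235.93846130371094), (20.465730667114258, 38.450767517089844), 82.87498474121094)
case yaw by moments 95.57102381261615
t 9.7 pos [0.4562 0.1268 0.1229] yaw 64.06 z-axis [ 0.0032  0.0012 -1.    ] w 1.0 F [ 0.6 -0.2 -0.5] q [ 0.2  -0.25  1.73  0.    1.66 -0.92]
turn [ 5.000e-02 -2.000e-01  5.761e+01]
[ 0.3987 -0.2926  0.12  ] -> [-0.4023  0.1318  0.0022]
[ 0.3987 -0.2926  0.08  ] -> [-0.4024  0.1317  0.0422]
```

Request:
{"api": "servo_tool", "payload": {
  "commands": [
    {"dx":-0.035,"dy":0.011,"dz":0.0,"wx":0,"wy":0,"wz":5,"gripper":0},
    {"dx":-0.07,"dy":0.023,"dz":0.0,"wx":0,"wy":0,"wz":10,"gripper":0},
    {"dx":-0.105,"dy":0.034,"dz":0.0,"wx":0,"wy":0,"wz":15,"gripper":0},
    {"dx":-0.14,"dy":0.046,"dz":0.0,"wx":0,"wy":0,"wz":20,"gripper":0},
    {"dx":-0.175,"dy":0.057,"dz":0.0,"wx":0,"wy":0,"wz":25,"gripper":0},
    {"dx":-0.21,"dy":0.069,"dz":0.0,"wx":0,"wy":0,"wz":30,"gripper":0},
    {"dx":-0.245,"dy":0.08,"dz":0.0,"wx":0,"wy":0,"wz":35,"gripper":0},
    {"dx":-0.28,"dy":0.092,"dz":0.0,"wx":0,"wy":0,"wz":40,"gripper":0},
    {"dx":-0.315,"dy":0.103,"dz":0.0,"wx":0,"wy":0,"wz":45,"gripper":0},
    {"dx":-0.35,"dy":0.115,"dz":0.0,"wx":0,"wy":0,"wz":50,"gripper":0},
    {"dx":-0.38,"dy":0.124,"dz":0.0,"wx":0,"wy":0,"wz":55,"gripper":0},
    {"dx":-0.402,"dy":0.132,"dz":0.01,"wx":0,"wy":0,"wz":57.6,"gripper":0},
    {"dx":-0.402,"dy":0.132,"dz":0.03,"wx":0,"wy":0,"wz":57.6,"gripper":0},
    {"dx":-0.402,"dy":0.132,"dz":0.042,"wx":0,"wy":0,"wz":57.6,"gripper":0},
    {"dx":-0.402,"dy":0.132,"dz":0.042,"wx":0,"wy":0,"wz":57.6,"gripper":0},
    {"dx":-0.402,"dy":0.132,"dz":0.042,"wx":0,"wy":0,"wz":57.6,"gripper":0}
  ]
}}

```text
time_s: 11.03
ee_pos: [0.3983, -0.2911, 0.0783]
eef_rot: [0.998, 0.057, 0.0, -0.002]
ft_force: [0.3, -0.0, 0.1]
grip_width: 0.996
```

```bash
python3 - <<'E'
from h import *
plan([(.3987,-.2926,.008)],BY+1-90)
im=cams.read_camera("side")["image"]; cv2.imwrite("pics/s3.png",cv2.resize(im[130:290,200:400],None,fx=3.5,fy=3.5,interpolation=cv2.INTER_CUBIC))
E
```

```text
t 11.03 pos [ 0.3983 -0.2911  0.0783] yaw 6.5 z-axis [ 2.e-04  4.e-03 -1.e+00] w 0.996 F [ 0.3 -0.   0.1] q [-0.7  -0.18  1.75  0.    1.57 -0.82]
turn [-0.22 -0.04  0.06]
[ 0.3987 -0.2926  0.008 ] -> [0.0001 0.0018 0.0703]
```

View pics/s3.png

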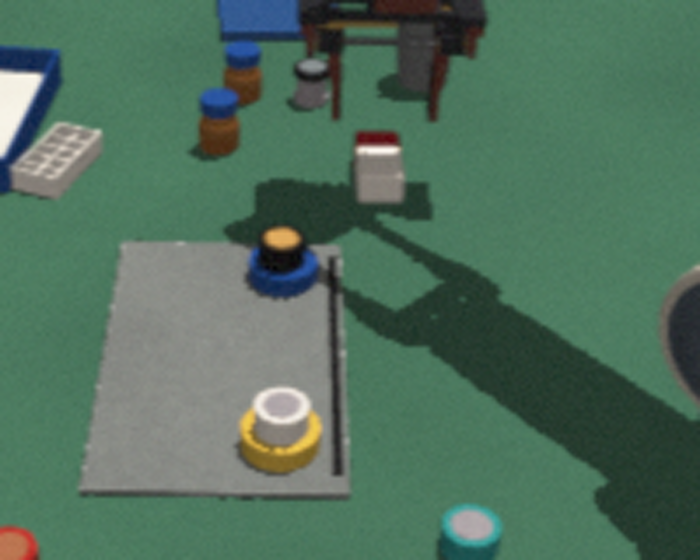

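Both standards look centred on their stands: brass at crop (282,245), nickel at (282,410). The open jaws hang either side of the case, so I'll descend and grip.

Request:
{"api": "servo_tool", "payload": {
  "commands": [
    {"dx":0,"dy":0.002,"dz":0.03,"wx":-0.2,"wy":0,"wz":0,"gripper":0},
    {"dx":0,"dy":0.002,"dz":0.05,"wx":-0.2,"wy":0,"wz":0,"gripper":0},
    {"dx":0,"dy":0.002,"dz":0.062,"wx":-0.2,"wy":0,"wz":0,"gripper":0},
    {"dx":0,"dy":0.002,"dz":0.069,"wx":-0.2,"wy":0,"wz":0,"gripper":0},
    {"dx":0,"dy":0.002,"dz":0.069,"wx":-0.2,"wy":0,"wz":0,"gripper":0},
    {"dx":0,"dy":0.002,"dz":0.069,"wx":-0.2,"wy":0,"wz":0,"gripper":255},
    {"dx":0,"dy":0.002,"dz":0.069,"wx":-0.2,"wy":0,"wz":0,"gripper":255},
    {"dx":0,"dy":0.002,"dz":0.069,"wx":-0.2,"wy":0,"wz":0,"gripper":255},
    {"dx":0,"dy":0.002,"dz":0.069,"wx":-0.2,"wy":0,"wz":0,"gripper":255},
    {"dx":0,"dy":0.002,"dz":0.069,"wx":-0.2,"wy":0,"wz":0,"gripper":255},
    {"dx":0,"dy":0.002,"dz":0.069,"wx":-0.2,"wy":0,"wz":0,"gripper":255},
    {"dx":0,"dy":0.002,"dz":0.069,"wx":-0.2,"wy":0,"wz":0,"gripper":255},
    {"dx":0,"dy":0.002,"dz":0.069,"wx":-0.2,"wy":0,"wz":0,"gripper":255}
  ],
  "force": 25
}}

```text
time_s: 12.17
ee_pos: [0.3996, -0.2934, 0.011]
eef_rot: [0.998, 0.057, 0.001, 0.001]
ft_force: [-0.2, -0.9, 1.1]
grip_width: 0.521
```

```bash
python3 - <<'E'
from h import *
M=(Y+B)/2
plan([(.3987,-.2926,.13),(*M,.13),(*M,.08)],BY-90)
E
```

```text
t 12.17 pos [ 0.3996 -0.2934  0.011 ] yaw 6.52 z-axis [ 0.0029 -0.0015 -1.    ] w 0.521 F [-0.2 -0.9  1.1] q [-0.7  -0.13  1.83  0.    1.44 -0.82]
turn [ 0.1  -0.16  1.08]
[ 0.3987 -0.2926  0.13  ] -> [-0.0004 -0.0007 -0.119 ]
[0.4667 0.0119 0.13  ] -> [ 0.1017 -0.2954 -0.1193]
[0.4667 0.0119 0.08  ] -> [ 0.1016 -0.2955 -0.0693]
```

Request:
{"api": "servo_tool", "payload": {
  "commands": [
    {"dx":0,"dy":0,"dz":-0.03,"wx":0,"wy":0,"wz":0,"gripper":255},
    {"dx":0,"dy":0,"dz":-0.065,"wx":0,"wy":0,"wz":0,"gripper":255},
    {"dx":0,"dy":0,"dz":-0.1,"wx":0,"wy":0,"wz":0,"gripper":255},
    {"dx":0.008,"dy":-0.022,"dz":-0.119,"wx":0,"wy":0,"wz":0.5,"gripper":255},
    {"dx":0.02,"dy":-0.055,"dz":-0.119,"wx":0,"wy":0,"wz":1,"gripper":255},
    {"dx":0.031,"dy":-0.09,"dz":-0.119,"wx":0,"wy":0,"wz":1,"gripper":255},
    {"dx":0.043,"dy":-0.125,"dz":-0.119,"wx":0,"wy":0,"wz":1,"gripper":255},
    {"dx":0.055,"dy":-0.16,"dz":-0.119,"wx":0,"wy":0,"wz":1,"gripper":255},
    {"dx":0.067,"dy":-0.195,"dz":-0.119,"wx":0,"wy":0,"wz":1,"gripper":255},
    {"dx":0.079,"dy":-0.23,"dz":-0.119,"wx":0,"wy":0,"wz":1,"gripper":255},
    {"dx":0.091,"dy":-0.265,"dz":-0.119,"wx":0,"wy":0,"wz":1,"gripper":255},
    {"dx":0.099,"dy":-0.287,"dz":-0.119,"wx":0,"wy":0,"wz":1,"gripper":255},
    {"dx":0.102,"dy":-0.295,"dz":-0.115,"wx":0,"wy":0,"wz":1,"gripper":255},
    {"dx":0.102,"dy":-0.295,"dz":-0.095,"wx":0,"wy":0,"wz":1,"gripper":255},
    {"dx":0.102,"dy":-0.295,"dz":-0.069,"wx":0,"wy":0,"wz":1,"gripper":255},
    {"dx":0.102,"dy":-0.295,"dz":-0.069,"wx":0,"wy":0,"wz":1,"gripper":255},
    {"dx":0.102,"dy":-0.295,"dz":-0.069,"wx":0,"wy":0,"wz":1,"gripper":255}
  ]
}}

```text
time_s: 13.58
ee_pos: [0.4657, 0.0109, 0.078]
eef_rot: [0.999, 0.048, -0.001, 0.001]
ft_force: [0.6, 0.5, -1.5]
grip_width: 0.522
```

```bash
python3 - <<'E'
from h import *
M=(Y+B)/2
plan([(*M,.0185)],BY-90)
for n in("side","top"):
    im=cams.read_camera(n)["image"]; y,x=(140,180) if n=="side" else (140,180)
    cv2.imwrite(f"pics/{n}4.png",cv2.resize(im[y:y+150,x:x+200],None,fx=3.5,fy=3.5,interpolation=cv2.INTER_CUBIC))
E
```

```text
t 13.58 pos [0.4657 0.0109 0.078 ] yaw 5.49 z-axis [-0.0016 -0.0016 -1.    ] w 0.522 F [ 0.6  0.5 -1.5] q [-0.05 -0.26  1.82 -0.    1.58 -0.14]
turn [0.08 0.1  0.05]
[0.4667 0.0119 0.0185] -> [ 0.0012 -0.001   0.0595]
```

View pics/side4.png

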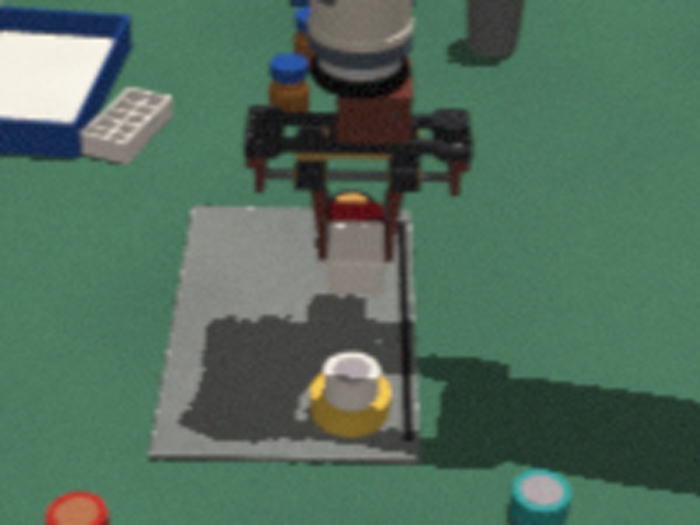

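The case is held level between the stands, clear of both. Lower and release.

Request:
{"api": "servo_tool", "payload": {
  "commands": [
    {"dx":0.001,"dy":-0.001,"dz":0.025,"wx":0,"wy":0,"wz":0,"gripper":255},
    {"dx":0.001,"dy":-0.001,"dz":0.042,"wx":0,"wy":0,"wz":0,"gripper":255},
    {"dx":0.001,"dy":-0.001,"dz":0.054,"wx":0,"wy":0,"wz":0,"gripper":255},
    {"dx":0.001,"dy":-0.001,"dz":0.06,"wx":0,"wy":0,"wz":0,"gripper":255},
    {"dx":0.001,"dy":-0.001,"dz":0.06,"wx":0,"wy":0,"wz":0,"gripper":255},
    {"dx":0.001,"dy":-0.001,"dz":0.06,"wx":0,"wy":0,"wz":0,"gripper":255},
    {"dx":0.001,"dy":-0.001,"dz":0.06,"wx":0,"wy":0,"wz":0,"gripper":60},
    {"dx":0.001,"dy":-0.001,"dz":0.06,"wx":0,"wy":0,"wz":0,"gripper":0},
    {"dx":0.001,"dy":-0.001,"dz":0.06,"wx":0,"wy":0,"wz":0,"gripper":0},
    {"dx":0.001,"dy":-0.001,"dz":0.06,"wx":0,"wy":0,"wz":0,"gripper":0},
    {"dx":0.001,"dy":-0.001,"dz":0.06,"wx":0,"wy":0,"wz":0,"gripper":0},
    {"dx":0.001,"dy":-0.001,"dz":0.035,"wx":0,"wy":0,"wz":0,"gripper":0},
    {"dx":0.001,"dy":-0.001,"dz":0,"wx":0,"wy":0,"wz":0,"gripper":0},
    {"dx":0.001,"dy":-0.001,"dz":-0.035,"wx":0,"wy":0,"wz":0,"gripper":0},
    {"dx":0.001,"dy":-0.001,"dz":-0.05,"wx":0,"wy":0,"wz":0,"gripper":0},
    {"dx":0.001,"dy":-0.001,"dz":-0.05,"wx":0,"wy":0,"wz":0,"gripper":0}
  ]
}}

```text
time_s: 15.02
ee_pos: [0.4705, 0.0119, 0.1361]
eef_rot: [0.999, 0.048, 0.006, 0.001]
ft_force: [0.4, -1.3, 0.3]
grip_width: 0.999
```

```bash
python3 - <<'E'
from h import *
plan([(.6386,.2785,.12),(.6386,.2785,.075)],64)
E
```

```text
t 15.02 pos [0.4705 0.0119 0.1361] yaw 5.48 z-axis [ 0.0123 -0.002  -0.9999] w 0.999 F [ 0.4 -1.3  0.3] q [-0.05 -0.27  1.73 -0.    1.68 -0.14]
turn [  0.52  -0.54 -58.52]
[0.6386 0.2785 0.12  ] -> [ 0.1926 -0.2494  0.0176]
[0.6386 0.2785 0.075 ] -> [ 0.1921 -0.2496  0.0626]
```

Request:
{"api": "servo_tool", "payload": {
  "commands": [
    {"dx":0.02,"dy":-0.026,"dz":0.003,"wx":0,"wy":-0.5,"wz":0,"gripper":0},
    {"dx":0.04,"dy":-0.052,"dz":0.006,"wx":0,"wy":-0.5,"wz":0,"gripper":0},
    {"dx":0.06,"dy":-0.078,"dz":0.008,"wx":0,"wy":-0.5,"wz":0,"gripper":0},
    {"dx":0.08,"dy":-0.104,"dz":0.01,"wx":0,"wy":-0.5,"wz":0,"gripper":0},
    {"dx":0.1,"dy":-0.13,"dz":0.012,"wx":0,"wy":-0.5,"wz":0,"gripper":0},
    {"dx":0.12,"dy":-0.156,"dz":0.014,"wx":0,"wy":-0.5,"wz":0,"gripper":0},
    {"dx":0.14,"dy":-0.182,"dz":0.016,"wx":0,"wy":-0.5,"wz":0,"gripper":0},
    {"dx":0.16,"dy":-0.208,"dz":0.018,"wx":0,"wy":-0.5,"wz":0,"gripper":0},
    {"dx":0.18,"dy":-0.234,"dz":0.02,"wx":0,"wy":-0.5,"wz":0,"gripper":0},
    {"dx":0.192,"dy":-0.249,"dz":0.04,"wx":0,"wy":-0.5,"wz":0,"gripper":0},
    {"dx":0.192,"dy":-0.25,"dz":0.063,"wx":0,"wy":-0.5,"wz":0,"gripper":0},
    {"dx":0.192,"dy":-0.25,"dz":0.063,"wx":0,"wy":-0.5,"wz":0,"gripper":0},
    {"dx":0.192,"dy":-0.25,"dz":0.063,"wx":0,"wy":-0.5,"wz":0,"gripper":0}
  ]
}}

```text
time_s: 16.1
ee_pos: [0.6367, 0.2783, 0.0707]
eef_rot: [0.999, 0.048, -0.001, 0.003]
ft_force: [0.7, -0.3, -0.1]
grip_width: 1.0
```

```bash
python3 - <<'E'
from h import *
plan([(.6386,.2785,.005)],BY-90)
rt=cams.read_camera("top"); rs=cams.read_camera("side"); M=(Y+B)/2
for r in(rt,rs):
    m=masks(r["image"]); out=[]
    hsv=cv2.cvtColor(r["image"],cv2.COLOR_BGR2HSV); face=cv2.inRange(hsv,(5,90,120),(24,255,255))>0
    b=blob(face,pix(r,(*B,.05)),10); print("brass",ray(r,b[0],.05)[:2]-B)
    b=blob(m["white"],pix(r,(*Y,.05)),13); print("nickel",b[1],ray(r,b[0],.045)[:2]-Y)
    for k in("white","maroon"):
        b=blob(m[k],pix(r,(*M,.04)),24); p=ray(r,b[0],.04)[:2]-M; print(k,b[1],"along y",p@ey,"x",p@ex)
cv2.imwrite("pics/top5.png",cv2.resize(rt["image"][130:260,180:360],None,fx=4,fy=4,interpolation=cv2.INTER_CUBIC))
E
```

```text
t 16.1 pos [0.6367 0.2783 0.0707] yaw 5.5 z-axis [-0.0027 -0.0055 -1.    ] w 1.0 F [ 0.7 -0.3 -0.1] q [ 0.37  0.37  1.18 -0.    1.6   0.27]
turn [0.3  0.18 0.05]
[0.6386 0.2785 0.005 ] -> [ 0.0022 -0.0004  0.0657]
brass [0.00251192 0.00014658]
nickel 225 [0.00016497 0.00196906]
white 1547 along y 0.0047629460554399605 x 0.014288717826946264
maroon 155 along y -0.031166880136917034 x 0.00227293444328172
brass [ 0.00054639 -0.00078197]
nickel 483 [ 0.00072733 -0.01702845]
white 1268 along y 0.023259996049886787 x 0.022198443421538625
maroon 69 along y -0.03075493313386847 x 0.0007693724779983526
```

View pics/top5.png

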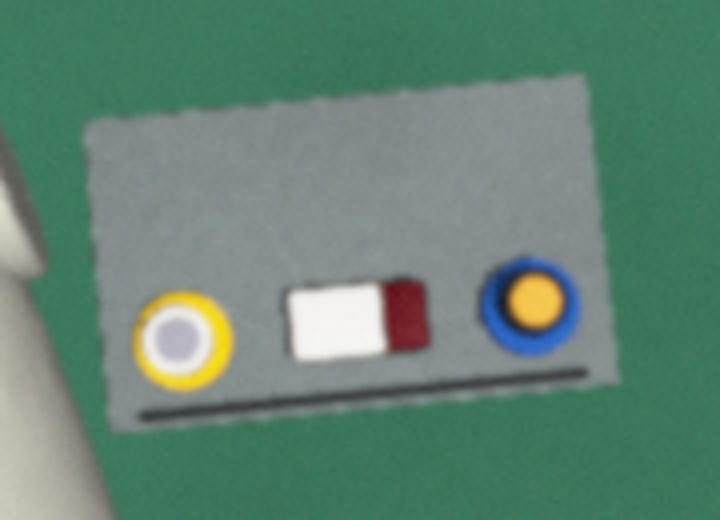

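The top view shows nickel centred on yellow (180,340) and brass on blue (533,302). The case runs from 289 to 429 px, in line with the stands and mid-way to about 2 mm. Now copper.

Request:
{"api": "servo_tool", "payload": {
  "commands": [
    {"dx":0.002,"dy":0,"dz":0.03,"wx":0.3,"wy":0.2,"wz":0,"gripper":0},
    {"dx":0.002,"dy":0,"dz":0.05,"wx":0.3,"wy":0.2,"wz":0,"gripper":0},
    {"dx":0.002,"dy":0,"dz":0.06,"wx":0.3,"wy":0.2,"wz":0,"gripper":0},
    {"dx":0.002,"dy":0,"dz":0.065,"wx":0.3,"wy":0.2,"wz":0,"gripper":0},
    {"dx":0.002,"dy":0,"dz":0.065,"wx":0.3,"wy":0.2,"wz":0,"gripper":0},
    {"dx":0.002,"dy":0,"dz":0.065,"wx":0.3,"wy":0.2,"wz":0,"gripper":255},
    {"dx":0.002,"dy":0,"dz":0.065,"wx":0.3,"wy":0.2,"wz":0,"gripper":255},
    {"dx":0.002,"dy":0,"dz":0.065,"wx":0.3,"wy":0.2,"wz":0,"gripper":255},
    {"dx":0.002,"dy":0,"dz":0.065,"wx":0.3,"wy":0.2,"wz":0,"gripper":255},
    {"dx":0.002,"dy":0,"dz":0.065,"wx":0.3,"wy":0.2,"wz":0,"gripper":255},
    {"dx":0.002,"dy":0,"dz":0.065,"wx":0.3,"wy":0.2,"wz":0,"gripper":255},
    {"dx":0.002,"dy":0,"dz":0.065,"wx":0.3,"wy":0.2,"wz":0,"gripper":255}
  ],
  "force": 20
}}

```text
time_s: 17.2
ee_pos: [0.6407, 0.2785, 0.0103]
eef_rot: [0.999, 0.048, 0.003, -0.001]
ft_force: [-0.8, -0.4, 1.2]
grip_width: 0.51
```

```bash
python3 - <<'E'
from h import *
M=(Y+B)/2
plan([(*M,.12),(*M,.08)],BY-90)
E
```

```text
t 17.2 pos [0.6407 0.2785 0.0103] yaw 5.45 z-axis [ 0.0067  0.0026 -1.    ] w 0.51 F [-0.8 -0.4  1.2] q [0.36 0.4  1.25 0.   1.49 0.27]
turn [-0.11 -0.4   0.01]
[0.4667 0.0119 0.12  ] -> [-0.1977  0.2487 -0.1115]
[0.4667 0.0119 0.08  ] -> [-0.198   0.2487 -0.0715]
```

Request:
{"api": "servo_tool", "payload": {
  "commands": [
    {"dx":0,"dy":0,"dz":-0.03,"wx":0,"wy":-0.4,"wz":0,"gripper":255},
    {"dx":0,"dy":0,"dz":-0.065,"wx":0,"wy":-0.4,"wz":0,"gripper":255},
    {"dx":-0.012,"dy":0.015,"dz":-0.095,"wx":0,"wy":-0.4,"wz":0,"gripper":255},
    {"dx":-0.032,"dy":0.04,"dz":-0.111,"wx":0,"wy":-0.4,"wz":0,"gripper":255},
    {"dx":-0.053,"dy":0.067,"dz":-0.111,"wx":0,"wy":-0.4,"wz":0,"gripper":255},
    {"dx":-0.074,"dy":0.094,"dz":-0.111,"wx":0,"wy":-0.4,"wz":0,"gripper":255},
    {"dx":-0.095,"dy":0.12,"dz":-0.111,"wx":0,"wy":-0.4,"wz":0,"gripper":255},
    {"dx":-0.116,"dy":0.146,"dz":-0.111,"wx":0,"wy":-0.4,"wz":0,"gripper":255},
    {"dx":-0.137,"dy":0.172,"dz":-0.111,"wx":0,"wy":-0.4,"wz":0,"gripper":255},
    {"dx":-0.158,"dy":0.199,"dz":-0.111,"wx":0,"wy":-0.4,"wz":0,"gripper":255},
    {"dx":-0.179,"dy":0.225,"dz":-0.111,"wx":0,"wy":-0.4,"wz":0,"gripper":255},
    {"dx":-0.193,"dy":0.243,"dz":-0.111,"wx":0,"wy":-0.4,"wz":0,"gripper":255},
    {"dx":-0.198,"dy":0.249,"dz":-0.09,"wx":0,"wy":-0.4,"wz":0,"gripper":255},
    {"dx":-0.198,"dy":0.249,"dz":-0.072,"wx":0,"wy":-0.4,"wz":0,"gripper":255},
    {"dx":-0.198,"dy":0.249,"dz":-0.072,"wx":0,"wy":-0.4,"wz":0,"gripper":255},
    {"dx":-0.198,"dy":0.249,"dz":-0.072,"wx":0,"wy":-0.4,"wz":0,"gripper":255},
    {"dx":-0.198,"dy":0.249,"dz":-0.072,"wx":0,"wy":-0.4,"wz":0,"gripper":255}
  ]
}}

```text
time_s: 18.62
ee_pos: [0.4671, 0.0118, 0.0814]
eef_rot: [0.999, 0.048, 0.0, -0.001]
ft_force: [-0.4, -0.4, -0.7]
grip_width: 0.493
```

```bash
python3 - <<'E'
from h import *
M=(Y+B)/2
plan([(*M,.051)],BY-90)
im=cams.read_camera("side")["image"]; cv2.imwrite("pics/s6.png",cv2.resize(im[140:290,180:380],None,fx=4,fy=4,interpolation=cv2.INTER_CUBIC))
E
```

```text
t 18.62 pos [0.4671 0.0118 0.0814] yaw 5.48 z-axis [ 6.e-04  2.e-03 -1.e+00] w 0.493 F [-0.4 -0.4 -0.7] q [-0.05 -0.26  1.81  0.    1.59 -0.14]
turn [-0.11 -0.04  0.03]
[0.4667 0.0119 0.051 ] -> [-0.0005  0.      0.0304]
```

View pics/s6.png

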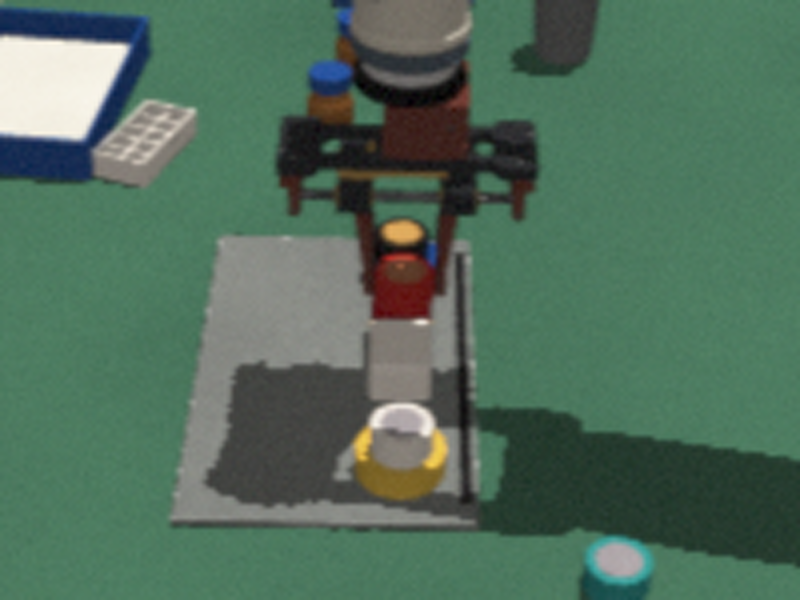

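Copper is held level in line with the case. Lower it slowly onto the lid and let go.

Request:
{"api": "servo_tool", "payload": {
  "commands": [
    {"dx":0,"dy":0,"dz":0.012,"wx":0,"wy":0,"wz":0,"gripper":255},
    {"dx":0,"dy":0,"dz":0.022,"wx":0,"wy":0,"wz":0,"gripper":255},
    {"dx":0,"dy":0,"dz":0.028,"wx":0,"wy":0,"wz":0,"gripper":255},
    {"dx":0,"dy":0,"dz":0.031,"wx":0,"wy":0,"wz":0,"gripper":255},
    {"dx":0,"dy":0,"dz":0.031,"wx":0,"wy":0,"wz":0,"gripper":255},
    {"dx":0,"dy":0,"dz":0.031,"wx":0,"wy":0,"wz":0,"gripper":255},
    {"dx":0,"dy":0,"dz":0.031,"wx":0,"wy":0,"wz":0,"gripper":255},
    {"dx":0,"dy":0,"dz":0.031,"wx":0,"wy":0,"wz":0,"gripper":255}
  ]
}}

```text
time_s: 19.33
ee_pos: [0.4674, 0.012, 0.0505]
eef_rot: [0.999, 0.048, 0.001, -0.001]
ft_force: [-0.2, 0.4, -1.3]
grip_width: 0.494
```

Request:
{"api": "servo_tool", "payload": {
  "commands": [
    {"dx":0,"dy":0,"dz":0,"wx":0,"wy":0,"wz":0,"gripper":60},
    {"dx":0,"dy":0,"dz":0,"wx":0,"wy":0,"wz":0,"gripper":0},
    {"dx":0,"dy":0,"dz":0,"wx":0,"wy":0,"wz":0,"gripper":0},
    {"dx":0,"dy":0,"dz":0,"wx":0,"wy":0,"wz":0,"gripper":0},
    {"dx":0,"dy":0,"dz":0,"wx":0,"wy":0,"wz":0,"gripper":0},
    {"dx":0,"dy":0,"dz":-0.02,"wx":0,"wy":0,"wz":0,"gripper":0},
    {"dx":0,"dy":0,"dz":-0.05,"wx":0,"wy":0,"wz":0,"gripper":0},
    {"dx":0,"dy":0,"dz":-0.08,"wx":0,"wy":0,"wz":0,"gripper":0},
    {"dx":0,"dy":0,"dz":-0.1,"wx":0,"wy":0,"wz":0,"gripper":0},
    {"dx":0,"dy":0,"dz":-0.1,"wx":0,"wy":0,"wz":0,"gripper":0},
    {"dx":0,"dy":0,"dz":-0.1,"wx":0,"wy":0,"wz":0,"gripper":0}
  ]
}}

```text
time_s: 20.25
ee_pos: [0.468, 0.0117, 0.1517]
eef_rot: [0.999, 0.048, 0.002, -0.001]
ft_force: [-0.5, -0.9, -0.5]
grip_width: 1.003
```

```bash
python3 - <<'E'
from h import *
plan([(.570,-.337,.15),(.570,-.337,.1)],BY)
E
```

```text
t 20.25 pos [0.468  0.0117 0.1517] yaw 5.48 z-axis [ 0.0039  0.0018 -1.    ] w 1.003 F [-0.5 -0.9 -0.5] q [-0.05 -0.27  1.7   0.    1.71 -0.14]
turn [  0.12  -0.25 -89.96]
[ 0.57  -0.337  0.15 ] -> [0.0682 0.3569 0.0014]
[ 0.57  -0.337  0.1  ] -> [0.068  0.357  0.0514]
```

Request:
{"api": "servo_tool", "payload": {
  "commands": [
    {"dx":0.005,"dy":0.027,"dz":0,"wx":0,"wy":0,"wz":6.5,"gripper":0},
    {"dx":0.01,"dy":0.054,"dz":0,"wx":0,"wy":0,"wz":13,"gripper":0},
    {"dx":0.015,"dy":0.08,"dz":0,"wx":0,"wy":0,"wz":20,"gripper":0},
    {"dx":0.02,"dy":0.107,"dz":0,"wx":0,"wy":0,"wz":26.5,"gripper":0},
    {"dx":0.025,"dy":0.134,"dz":0,"wx":0,"wy":0,"wz":33,"gripper":0},
    {"dx":0.031,"dy":0.161,"dz":0,"wx":0,"wy":0,"wz":40,"gripper":0},
    {"dx":0.036,"dy":0.188,"dz":0,"wx":0,"wy":0,"wz":46.5,"gripper":0},
    {"dx":0.041,"dy":0.214,"dz":0,"wx":0,"wy":0,"wz":53,"gripper":0},
    {"dx":0.046,"dy":0.241,"dz":0,"wx":0,"wy":0,"wz":60,"gripper":0},
    {"dx":0.051,"dy":0.268,"dz":0,"wx":0,"wy":0,"wz":66.5,"gripper":0},
    {"dx":0.056,"dy":0.295,"dz":0,"wx":0,"wy":0,"wz":73,"gripper":0},
    {"dx":0.061,"dy":0.322,"dz":0,"wx":0,"wy":0,"wz":80,"gripper":0},
    {"dx":0.066,"dy":0.345,"dz":0,"wx":0,"wy":0,"wz":86,"gripper":0},
    {"dx":0.068,"dy":0.357,"dz":0.01,"wx":0,"wy":0,"wz":90,"gripper":0},
    {"dx":0.068,"dy":0.357,"dz":0.03,"wx":0,"wy":0,"wz":90,"gripper":0},
    {"dx":0.068,"dy":0.357,"dz":0.05,"wx":0,"wy":0,"wz":90,"gripper":0},
    {"dx":0.068,"dy":0.357,"dz":0.05,"wx":0,"wy":0,"wz":90,"gripper":0},
    {"dx":0.068,"dy":0.357,"dz":0.05,"wx":0,"wy":0,"wz":90,"gripper":0}
  ]
}}

```text
time_s: 21.75
ee_pos: [0.5686, -0.3361, 0.0979]
eef_rot: [0.74, -0.672, -0.002, -0.002]
ft_force: [-1.2, 0.3, 0.2]
grip_width: 0.995
```

```bash
python3 - <<'E'
from h import *
plan([(.570,-.337,.017)],BY)
r=cams.read_camera("side"); im=r["image"]; print(pix(r,(.57,-.337,.06)),pix(r,(.57,-.337,0)))
cv2.imwrite("pics/s7.png",cv2.resize(im[100:280,180:380],None,fx=3.2,fy=3.2,interpolation=cv2.INTER_CUBIC))
E
```

```text
t 21.75 pos [ 0.5686 -0.3361  0.0979] yaw -84.52 z-axis [-0.0013  0.0053 -1.    ] w 0.995 F [-1.2  0.3  0.2] q [-0.59  0.27  1.25  0.    1.62  0.89]
turn [0.05 0.31 0.04]
[ 0.57  -0.337  0.017] -> [ 0.0015 -0.0014  0.0809]
[261.8629187  157.49813092] [261.98720738 171.70689769]
```

View pics/s7.png

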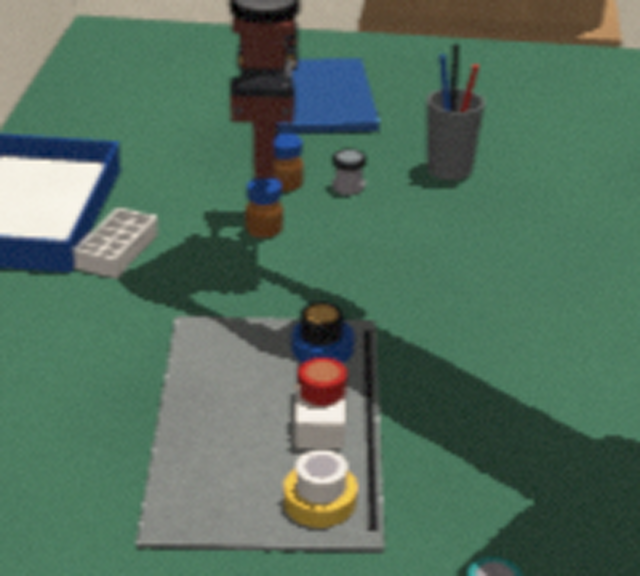

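Copper rests on the lid at crop (323,375), and the gripper hangs centred over the left jar (264,205). Descend and grip, grasp point about mid-height of the jar.

Request:
{"api": "servo_tool", "payload": {
  "commands": [
    {"dx":0.001,"dy":-0.001,"dz":0.025,"wx":0,"wy":0.3,"wz":0,"gripper":0},
    {"dx":0.001,"dy":-0.001,"dz":0.05,"wx":0,"wy":0.3,"wz":0,"gripper":0},
    {"dx":0.001,"dy":-0.001,"dz":0.07,"wx":0,"wy":0.3,"wz":0,"gripper":0},
    {"dx":0.001,"dy":-0.001,"dz":0.081,"wx":0,"wy":0.3,"wz":0,"gripper":0},
    {"dx":0.001,"dy":-0.001,"dz":0.081,"wx":0,"wy":0.3,"wz":0,"gripper":0},
    {"dx":0.001,"dy":-0.001,"dz":0.081,"wx":0,"wy":0.3,"wz":0,"gripper":0},
    {"dx":0.001,"dy":-0.001,"dz":0.081,"wx":0,"wy":0.3,"wz":0,"gripper":255},
    {"dx":0.001,"dy":-0.001,"dz":0.081,"wx":0,"wy":0.3,"wz":0,"gripper":255},
    {"dx":0.001,"dy":-0.001,"dz":0.081,"wx":0,"wy":0.3,"wz":0,"gripper":255},
    {"dx":0.001,"dy":-0.001,"dz":0.081,"wx":0,"wy":0.3,"wz":0,"gripper":255},
    {"dx":0.001,"dy":-0.001,"dz":0.081,"wx":0,"wy":0.3,"wz":0,"gripper":255},
    {"dx":0.001,"dy":-0.001,"dz":0.081,"wx":0,"wy":0.3,"wz":0,"gripper":255},
    {"dx":0.001,"dy":-0.001,"dz":0.081,"wx":0,"wy":0.3,"wz":0,"gripper":255},
    {"dx":0.001,"dy":-0.001,"dz":0.081,"wx":0,"wy":0.3,"wz":0,"gripper":255}
  ],
  "force": 20
}}

```text
time_s: 22.97
ee_pos: [0.5708, -0.3375, 0.0194]
eef_rot: [0.74, -0.672, 0.002, 0.0]
ft_force: [0.6, -1.2, 1.7]
grip_width: 0.495
```

```bash
python3 - <<'E'
from h import *
J=Y+.079*ex; print(J)
plan([(.57,-.337,.14),(*J,.14),(*J,.08)],BY)
E
```

```text
[0.53444352 0.13369641]
t 22.97 pos [ 0.5708 -0.3375  0.0194] yaw -84.51 z-axis [ 0.0026 -0.0026 -1.    ] w 0.495 F [ 0.6 -1.2  1.7] q [-0.58  0.31  1.35 -0.    1.48  0.89]
turn [-0.13 -0.17  0.04]
[ 0.57  -0.337  0.14 ] -> [-0.0003  0.0005 -0.1206]
[0.5344 0.1337 0.14  ] -> [-0.4722 -0.0092 -0.1219]
[0.5344 0.1337 0.08  ] -> [-0.4724 -0.009  -0.0619]
```

Request:
{"api": "servo_tool", "payload": {
  "commands": [
    {"dx":0,"dy":0,"dz":-0.03,"wx":0,"wy":0,"wz":0,"gripper":255},
    {"dx":0,"dy":0,"dz":-0.065,"wx":0,"wy":0,"wz":0,"gripper":255},
    {"dx":0,"dy":0,"dz":-0.1,"wx":0,"wy":0,"wz":0,"gripper":255},
    {"dx":-0.025,"dy":0,"dz":-0.12,"wx":0,"wy":0,"wz":0,"gripper":255},
    {"dx":-0.06,"dy":-0.001,"dz":-0.121,"wx":0,"wy":0,"wz":0,"gripper":255},
    {"dx":-0.095,"dy":-0.002,"dz":-0.121,"wx":0,"wy":0,"wz":0,"gripper":255},
    {"dx":-0.13,"dy":-0.003,"dz":-0.121,"wx":0,"wy":0,"wz":0,"gripper":255},
    {"dx":-0.165,"dy":-0.003,"dz":-0.121,"wx":0,"wy":0,"wz":0,"gripper":255},
    {"dx":-0.2,"dy":-0.004,"dz":-0.121,"wx":0,"wy":0,"wz":0,"gripper":255},
    {"dx":-0.235,"dy":-0.005,"dz":-0.121,"wx":0,"wy":0,"wz":0,"gripper":255},
    {"dx":-0.27,"dy":-0.005,"dz":-0.121,"wx":0,"wy":0,"wz":0,"gripper":255},
    {"dx":-0.305,"dy":-0.006,"dz":-0.121,"wx":0,"wy":0,"wz":0,"gripper":255},
    {"dx":-0.34,"dy":-0.007,"dz":-0.121,"wx":0,"wy":0,"wz":0,"gripper":255},
    {"dx":-0.375,"dy":-0.007,"dz":-0.121,"wx":0,"wy":0,"wz":0,"gripper":255},
    {"dx":-0.41,"dy":-0.008,"dz":-0.121,"wx":0,"wy":0,"wz":0,"gripper":255},
    {"dx":-0.445,"dy":-0.009,"dz":-0.121,"wx":0,"wy":0,"wz":0,"gripper":255},
    {"dx":-0.465,"dy":-0.009,"dz":-0.121,"wx":0,"wy":0,"wz":0,"gripper":255},
    {"dx":-0.472,"dy":-0.009,"dz":-0.1,"wx":0,"wy":0,"wz":0,"gripper":255},
    {"dx":-0.472,"dy":-0.009,"dz":-0.08,"wx":0,"wy":0,"wz":0,"gripper":255},
    {"dx":-0.472,"dy":-0.009,"dz":-0.08,"wx":0,"wy":0,"wz":0,"gripper":255}
  ]
}}

```text
time_s: 24.63
ee_pos: [0.5317, 0.1338, 0.0931]
eef_rot: [0.741, -0.672, -0.001, 0.003]
ft_force: [0.3, -1.3, -2.6]
grip_width: 0.491
```

```bash
python3 - <<'E'
from h import *
J=Y+.079*ex
plan([(*J,.026)],BY)
r=cams.read_camera("side"); im=r["image"]
cv2.imwrite("pics/s8.png",cv2.resize(im[120:300,170:370],None,fx=3.2,fy=3.2,interpolation=cv2.INTER_CUBIC))
E
```

```text
t 24.63 pos [0.5317 0.1338 0.0931] yaw -84.42 z-axis [-0.0053 -0.0041 -1.    ] w 0.491 F [ 0.3 -1.3 -2.6] q [ 0.19 -0.03  1.58 -0.    1.59  1.66]
turn [ 0.32 -0.2   0.14]
[0.5344 0.1337 0.026 ] -> [ 0.0001 -0.0031  0.0671]
```

View pics/s8.png

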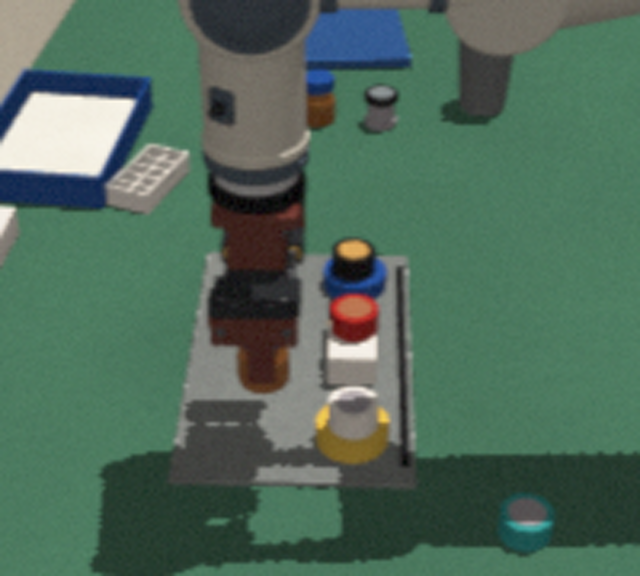

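The jar is held upright behind the yellow stand. Lower it.

Request:
{"api": "servo_tool", "payload": {
  "commands": [
    {"dx":0,"dy":-0.003,"dz":0.02,"wx":0.3,"wy":-0.2,"wz":0,"gripper":255},
    {"dx":0,"dy":-0.003,"dz":0.038,"wx":0.3,"wy":-0.2,"wz":0,"gripper":255},
    {"dx":0,"dy":-0.003,"dz":0.053,"wx":0.3,"wy":-0.2,"wz":0,"gripper":255},
    {"dx":0,"dy":-0.003,"dz":0.062,"wx":0.3,"wy":-0.2,"wz":0,"gripper":255},
    {"dx":0,"dy":-0.003,"dz":0.067,"wx":0.3,"wy":-0.2,"wz":0,"gripper":255},
    {"dx":0,"dy":-0.003,"dz":0.067,"wx":0.3,"wy":-0.2,"wz":0,"gripper":255},
    {"dx":0,"dy":-0.003,"dz":0.067,"wx":0.3,"wy":-0.2,"wz":0,"gripper":255},
    {"dx":0,"dy":-0.003,"dz":0.067,"wx":0.3,"wy":-0.2,"wz":0,"gripper":255},
    {"dx":0,"dy":-0.003,"dz":0.067,"wx":0.3,"wy":-0.2,"wz":0,"gripper":255}
  ]
}}

```text
time_s: 25.43
ee_pos: [0.536, 0.1335, 0.0295]
eef_rot: [0.74, -0.672, 0.001, -0.001]
ft_force: [-0.8, 0.0, -2.0]
grip_width: 0.491
```

```bash
python3 - <<'E'
from h import *
J=Y+.079*ex
plan([(*J,.0255)],BY)
E
```

```text
t 25.43 pos [0.536  0.1335 0.0295] yaw -84.47 z-axis [ 3.6e-03  6.0e-04 -1.0e+00] w 0.491 F [-0.8  0.  -2. ] q [ 0.18  0.01  1.66 -0.    1.47  1.66]
turn [-0.21  0.01  0.08]
[0.5344 0.1337 0.0255] -> [-0.0003  0.0015  0.004 ]
```

Request:
{"api": "servo_tool", "payload": {
  "commands": [
    {"dx":0,"dy":0.001,"dz":0.002,"wx":-0.2,"wy":0,"wz":0,"gripper":255},
    {"dx":0,"dy":0.001,"dz":0.004,"wx":-0.2,"wy":0,"wz":0,"gripper":255},
    {"dx":0,"dy":0.001,"dz":0.004,"wx":-0.2,"wy":0,"wz":0,"gripper":255},
    {"dx":0,"dy":0.001,"dz":0.004,"wx":-0.2,"wy":0,"wz":0,"gripper":255},
    {"dx":0,"dy":0.001,"dz":0.004,"wx":-0.2,"wy":0,"wz":0,"gripper":255},
    {"dx":0,"dy":0.001,"dz":0.004,"wx":-0.2,"wy":0,"wz":0,"gripper":255}
  ]
}}

```text
time_s: 25.93
ee_pos: [0.535, 0.1334, 0.0255]
eef_rot: [0.74, -0.672, -0.0, -0.0]
ft_force: [-0.4, 0.5, -1.1]
grip_width: 0.492
```

Seated. I'll release gently and rise.

Request:
{"api": "servo_tool", "payload": {
  "commands": [
    {"dx":0,"dy":0,"dz":0,"wx":0,"wy":0,"wz":0,"gripper":100},
    {"dx":0,"dy":0,"dz":0,"wx":0,"wy":0,"wz":0,"gripper":50},
    {"dx":0,"dy":0,"dz":0,"wx":0,"wy":0,"wz":0,"gripper":0},
    {"dx":0,"dy":0,"dz":0,"wx":0,"wy":0,"wz":0,"gripper":0},
    {"dx":0,"dy":0,"dz":0,"wx":0,"wy":0,"wz":0,"gripper":0},
    {"dx":0,"dy":0,"dz":0,"wx":0,"wy":0,"wz":0,"gripper":0},
    {"dx":0,"dy":0,"dz":-0.02,"wx":0,"wy":0,"wz":0,"gripper":0},
    {"dx":0,"dy":0,"dz":-0.05,"wx":0,"wy":0,"wz":0,"gripper":0},
    {"dx":0,"dy":0,"dz":-0.08,"wx":0,"wy":0,"wz":0,"gripper":0},
    {"dx":0,"dy":0,"dz":-0.11,"wx":0,"wy":0,"wz":0,"gripper":0},
    {"dx":0,"dy":0,"dz":-0.14,"wx":0,"wy":0,"wz":0,"gripper":0},
    {"dx":-0.04,"dy":0,"dz":-0.14,"wx":0,"wy":0,"wz":0,"gripper":0},
    {"dx":-0.08,"dy":0,"dz":-0.14,"wx":0,"wy":0,"wz":0,"gripper":0},
    {"dx":-0.12,"dy":0,"dz":-0.14,"wx":0,"wy":0,"wz":0,"gripper":0},
    {"dx":-0.16,"dy":0,"dz":-0.14,"wx":0,"wy":0,"wz":0,"gripper":0},
    {"dx":-0.2,"dy":0,"dz":-0.14,"wx":0,"wy":0,"wz":0,"gripper":0},
    {"dx":-0.22,"dy":0,"dz":-0.14,"wx":0,"wy":0,"wz":0,"gripper":0},
    {"dx":-0.22,"dy":0,"dz":-0.14,"wx":0,"wy":0,"wz":0,"gripper":0}
  ]
}}

```text
time_s: 27.43
ee_pos: [0.5123, 0.3566, 0.1648]
eef_rot: [0.742, -0.67, -0.001, -0.0]
ft_force: [0.5, -0.9, -0.4]
grip_width: 1.0
```

```bash
python3 - <<'E'
from h import *
plan([])
M=(Y+B)/2; J=Y+.079*ex
rt=cams.read_camera("top"); rs=cams.read_camera("side")
for r in(rt,rs):
    im=r["image"]; hsv=cv2.cvtColor(im,cv2.COLOR_BGR2HSV); m=masks(im)
    for n,k,P,z in[("brass",cv2.inRange(hsv,(5,90,120),(24,255,255))>0,B,.05),("jar cap",m["blue"],J,.063),("copper",m["red"],M,.06)]:
        b=blob(k,pix(r,(*P,z)),12)
        if b: p=ray(r,b[0],z)[:2]-P; print(n,b[1],"board x",(p@ex).round(4),"y",(p@ey).round(4))
    for k in["mouse","loupe"]:
        P,z=((.4254,.4658),.012) if k=="mouse" else ((.483,-.4545),.021)
        b=blob(m["fg"],pix(r,(*P,z)),22 if k=="mouse" else 13); print(k,ray(r,b[0],z).round(4))
a=cv2.resize(rt["image"][130:260,180:360],None,fx=3,fy=3,interpolation=cv2.INTER_CUBIC)[:,:400]
a=cv2.resize(rt["image"][125:255,190:350],(400,325),interpolation=cv2.INTER_CUBIC); c=cv2.resize(rs["image"][170:300,205:365],(400,325),interpolation=cv2.INTER_CUBIC)
cv2.imwrite("pics/fin.png",np.hstack([a,c]))
E
```

```text
t 27.43 pos [0.5123 0.3566 0.1648] yaw -84.18 z-axis [-0.0012  0.0013 -1.    ] w 1.0 F [ 0.5 -0.9 -0.4] q [0.55 0.15 1.27 0.   1.72 2.02]
brass 152 board x 0.0027 y 0.0
jar cap 190 board x 0.0008 y 0.0009
copper 164 board x 0.0016 y -0.0125
mouse [0.4255 0.4659 0.012 ]
loupe [ 0.483  -0.4544  0.021 ]
brass 48 board x 0.0001 y -0.0008
jar cap 10 board x -0.0171 y 0.0041
copper 129 board x -0.0004 y 0.013
mouse [0.4238 0.4656 0.012 ]
loupe [ 0.4819 -0.4531  0.021 ]
```

View pics/fin.png

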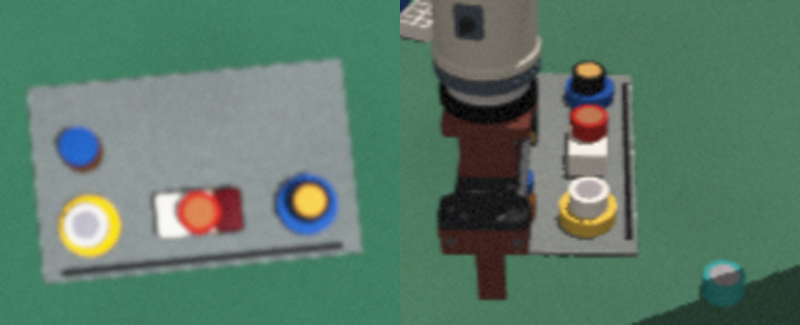

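The last view shows everything in place. The copper disc centre is at (200,213) and the case spans 154–243 px. The jar stands upright behind the yellow stand, and the mouse and loupe haven't moved. Handing in.

```bash
python3 -c "
from plant import ticket
print(ticket.close_job())"
```

```text
the job is handed in; nothing more can be done
None
```

The check set is laid out as asked and handed in at about 27.5 s of the 115 s. I placed brass, nickel, case, copper and jar in that order. The gripper is open and clear of everything.

**What the last checks showed:**
- **Brass:** within 3 mm of the blue stand's centre in the top view and 1 mm in the side view.
- **Nickel:** within 2 mm of the yellow stand's centre, measured from the top right after placing. It still looks centred in the final picture.
- **Case:** midway between the stands to about 2 mm and aligned to about 1.5°, read by eye from the top picture.
- **Copper:** centred on the lid to about 1–2 mm, read by eye.
- **Jar:** within about 1 mm of the planned spot in the top view, so the gap to the stand is about 25 mm.
- **Mouse and loupe:** unmoved, to within 1 mm.

**Checks that failed or disagreed:**
- **Copper:** the red mask put it about 12 mm off along the row, in opposite directions in the two views. It most likely also caught the case's maroon end in the top view and the disc's side in the side view. I relied on the picture instead, which shows it centred.
- **Jar, side view:** this reading was 17 mm off, but the arm hid most of the jar from that camera (10 pixels visible), so I set it aside.
- **Nickel and case, side view:** the white mask also picked up other white areas there, and it failed for the case in the top view too. I did not use those readings.
- **First move call:** it was refused for missing fields, and nothing moved.

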